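# Rack the gas pipe samples by thickness

### The job

Lay the four pipe samples crosswise in the row of V-rests, one to a rest, in order of thickness: the thickest in the rest next to the grey pump housing with the black rocker switch, and so on down to the thinnest at the gauge end; the colours of the rests do not matter. Each pipe should lie level, cradled in both notches of its rest and sticking out about equally at both ends. Leave the white regulator where it stands.

Things in the scene. Friction and masses are not known exactly. Their poses are not given: they have to be found in the camera images.
- pipe15_center (a point): Pipe sample, thinnest: copper-coloured, 15 mm outside diameter, 100 mm long, lying on the bench at the start (it can roll if pushed). The point is its centre, half-way along and on its axis; its x axis runs along the pipe.
- pipe22_center (a point): Pipe sample, second thinnest: bare steel, 22 mm outside diameter, 100 mm long, lying on the bench at the start (it can roll if pushed). The point is its centre, half-way along and on its axis; its x axis runs along the pipe.
- pipe28_center (a point): Pipe sample, second thickest: brass, 28 mm outside diameter, 100 mm long, lying on the bench at the start (it can roll if pushed). The point is its centre, half-way along and on its axis; its x axis runs along the pipe.
- pipe35_center (a point): Pipe sample, thickest: yellow plastic, 35 mm outside diameter, 100 mm long, lying on the bench at the start (it can roll if pushed). The point is its centre, half-way along and on its axis; its x axis runs along the pipe.
- rest_red: V-rest of red plastic, fixed; four alike but for colour, in a straight row 75 mm apart, in any colour order. Origin: centre of its underside, 6 mm above the bench; x: the way a pipe lies in it; y: along the row. A pipe of radius r rests with its axis 16 mm + 1.41 r above the origin.
- rest_blue: V-rest of blue plastic, fixed; four alike but for colour, in a straight row 75 mm apart, in any colour order. Origin: centre of its underside, 6 mm above the bench; x: the way a pipe lies in it; y: along the row. Two 90-degree V-notches 10 mm thick, 44 mm wide, arms to 34 mm high, centred at x = +-33 mm; a 56 mm gap between them for the fingers, base 5 mm.
- rest_black: V-rest of black plastic, fixed; four alike but for colour, in a straight row 75 mm apart, in any colour order. Origin: centre of its underside, 6 mm above the bench; x: the way a pipe lies in it; y: along the row. A pipe of radius r rests with its axis 16 mm + 1.41 r above the origin.
- rest_green: V-rest of green plastic, fixed; four alike but for colour, in a straight row 75 mm apart, in any colour order. Origin: centre of its underside, 6 mm above the bench; x: the way a pipe lies in it; y: along the row. A pipe of radius r rests with its axis 16 mm + 1.41 r above the origin.
- pump: Test pump housing, fixed: grey box 100 x 80 x 50 mm, black rocker switch and brass outlet on top (68 mm high in all), at one end of the row of V-rests (either end), 95 mm beyond the nearest rest, centre to centre. A gauge stand (stainless dial facing up on a black base, 55 mm high) stands likewise at the other end. Origin: centre of its underside.
- regulator_center (a point): Glossy white gas regulator, loose, 64 mm across and 54 mm high with a side spout along its x axis reaching 52 mm from its middle; it stands among the pipe samples and must not be moved. The point is at its middle, 27 mm above the bench.
Not all that is in view belongs to the job. Several things look just like the part that bears pipe35_center: the one meant starts farthest to the robot's left.

How it is judged:
By the outcome, as a careful person would: the job done as asked, in the order asked, and still so for the second after the job is handed in, with the robot touching nothing.
It also fails if it takes over 118 s, if anything falls off the work surface, if the arm or the gripper's body presses on something with over 40 N, if the wrist force passes 120 N, or if a joint passes its speed limit or range.

### The arm

A 7-joint arm with a two-finger parallel gripper is mounted at the origin on the work surface. World frame = base frame: x ahead of the robot, y to its left, z up, the work surface at z = 0. Lengths are in m, angles in rad, forces in N, time in s.
With the tool pointing down it reaches from about 0.425 to 0.925 m from the base axis. Payload 6.8 kg.
Tool frame: the origin (TCP) lies midway between the tips of the shut fingers; the grasp point (between the pads) lies 19 mm behind it (env.tcp_to_grasp is the distance from the TCP to the grasp point, in m); z points along the fingers, y is the line along which they close (so a half turn about z gives the same grasp; the last joint's range is limited). The gripper opens to 88 mm and grips with 3 to 60 N. Pads are 20 mm wide; open, the fingers measure 115 mm over their backs; the gripper's body (75 mm by 178 mm) begins 61 mm behind the grasp point.
Start: joints at [-1.295, 0.477, 0.022, 1.555, -0.011, 1.109, -0.083], TCP at [0.253, 0.626, 0.223] pointing down, gripper open.
Joint ranges: [-2.96, 2.96], [-0.34, 2.1], [-1.41, 1.46], [0.24, 2.44], [-1.37, 4.51], [0.17, 1.92], [-2.96, 2.96]. Speed limits (rad/s): [2.39, 2.39, 3.14, 3.14, 3.14, 3.14, 3.14].

### API

Orientations are given as a rotation vector (axis times angle).
In Python, from workcell import env gives the robot as it stands.
- The arm moves only by the tool carry_out, never from a script. Its arguments are lists of equal length, an entry for each row: "angular": the turn, a rotation vector about the tool's x, y, z as a fraction of full scale, a list of three; "offset": the shift along the tool's x, y, z as a fraction of full scale, a list of three; "jaw": the opening, from 0 (shut) to 1 (fully open). A call has 1 to 10 rows; each row shifts and turns the commanded pose from where the row before left it, along the tool's axes as they then stand; what a row does not reach is not made up. Full scale, the value 1, is 20 mm for a shift and 5 degrees for a turn. A row lasts 1/12 s, in which the tool goes at most 41.7 mm and 7.16 degrees, less where a joint would pass 70% of its speed; a pose out of reach is approached as far as the arm can. A call with a number of a shift or a turn outside -1 to 1 is refused whole. A call with a gripper value outside its range is refused whole. The fingers move at their own pace and stop on an object; "squeeze" is the grip in N (left out, the last holds). Time passes only in rows, so rows that do not move let the fingers close. It gives the time, the measured TCP pose, the force, the opening and the grip force at its end, in the units of the state.
- env.get_state(): the state, without advancing time (a new reading comes with each control period).
- env.camera(name): name is "scene" or "top"; returns (picture, depth): 420x560x3 uint8, blue, green, red; 420x560 float32, m along the optical axis (not along the pixel's ray), 0 where there is no reading.
- env.camera_model(name): a dict with "fx", "fy", "cx", "cy" (pixels), "origin" and "orientation" of the camera in the world. Camera axes: x right, y up, looking along -z (the intrinsics and any distortion apply to the point x, -y, -z); pixel columns grow to the right and rows downward; lengths in m; the calibration is good to about 2 mm. A picture is of the moment at which its call begins. camera_model takes no time and is no camera call.
- env.job_done(): hands the job in; it is judged then, once.
Trained networks look in the newest picture that a camera, given by its name, has taken for a name from the list of things; names that differ only in an ending like _2 or _b are one class to them, and where a whole thing is asked for, a point or a joint stands for the part that bears it (a point fixed in the world has none). Each returns a list of dicts, best first, with "p" (0 to 1); they miss things now and then, are a little off and sometimes report something else, mostly with a low value. They report only what shows in the picture. A call takes as long as a camera call. They do not tell look-alikes from the thing itself.
- env.find_in(camera, name): "bbox" ([left, top, width, height] in pixels, round what is visible of it).
The state is a dict: "time_s": time; "joints": joint angles; "dq": joint speeds; "effort": joint torques, N m; "ee_pos": TCP position; "orientation": TCP orientation; "contact_force": force on the tool from outside, world axes, zero at the start; "ft_torque": the same for the moment, N m; "opening": opening from 0.0 (shut) to 1.0 (fully open); "grasp_force": force on a finger pad.
Only numpy, scipy, OpenCV 4.12 (cv2) and the standard library are available. Lean on these libraries where they do the work, as an engineer would, in place of code of your own. Each camera call takes 0.05 s, during which the arm holds its last target. There are 200 camera calls.

## Working session

There is one attempt and no reset: what is moved stays moved. The work goes in short steps, Python scripts to look and compute and a tool call to move; the robot and the scene stay as the last step left them, time stands still between calls to the robot, and variables do not carry over. Pictures are saved under pics/ and viewed, at most 14 in all, crops included, and the job is handed in when it is done.

Besides the shell and the picture viewer there is one more tool, called after "Call:" as name(argument=value, ...), one argument or row to a line, values as JSON. carry_out: Moves the arm, as the interface text tells. Shift numbers are shares of 20 mm and turn numbers shares of 5 degrees, none past 1 either way. Its arguments: {"type":"object","properties":{"angular":{"type":"array"},"offset":{"type":"array"},"jaw":{"type":"array"},"squeeze":{"type":"number"}},"required":["angular","offset","jaw"]}

```bash
mkdir -p pics; ls
python3 - <<'E'
from workcell import env
import cv2,json
s=env.get_state();print({k:s[k] for k in('time_s','ee_pos','orientation','opening')})
for n in('scene','top'):
    p,d=env.camera(n);cv2.imwrite(f'pics/{n}0.png',p);print(env.camera_model(n))
for n in ['pipe15_center','pipe22_center','pipe28_center','pipe35_center','rest_red','rest_blue','rest_black','rest_green','pump','regulator_center']:
    print(n,[(x['bbox'],round(x['p'],2)) for x in env.find_in('top',n)])
E
```

```text
pics
{'time_s': 0.0, 'ee_pos': array([0.25255857, 0.62534052, 0.22171477]), 'orientation': array([-5.99081048e-01, -3.08374456e+00,  2.72753527e-03]), 'opening': 0.9986142289411715}
{'fx': 471.65837180507503, 'fy': 471.65837180507503, 'cx': 282.28259784129585, 'cy': 214.7725547225041, 'origin': array([1.22408404, 0.31806791, 0.78323483]), 'orientation': array([0.51278517, 0.83009054, 1.92931594])}
{'fx': 492.09344763093117, 'fy': 492.09344763093117, 'cx': 278.73593417444386, 'cy': 209.42375850838474, 'origin': array([ 0.34152672, -0.05444316,  1.12826637]), 'orientation': array([ 0.13206504, -0.11947325, -1.58282309])}
pipe15_center [([281.9, 207.4, 19.7, 42.8], 0.72)]
pipe22_center [([162.5, 220.0, 22.5, 42.4], 0.8)]
pipe28_center [([389.4, 205.5, 15.0, 45.9], 0.56)]
pipe35_center [([335.1, 200.1, 15.7, 52.6], 0.72), ([362.5, 147.9, 36.9, 44.4], 0.67), ([368.8, 281.4, 43.7, 35.6], 0.65), ([436.6, 218.1, 18.3, 48.7], 0.65)]
rest_red [([246.4, 136.6, 16.5, 37.9], 0.65), ([164.0, 219.9, 22.9, 43.5], 0.23)]
rest_blue [([176.6, 137.1, 22.8, 34.5], 0.74)]
rest_black [([214.4, 137.6, 17.5, 32.3], 0.68)]
rest_green [([276.2, 135.3, 20.9, 36.3], 0.62)]
pump [([130.9, 130.9, 35.0, 50.7], 0.72)]
regulator_center [([107.9, 221.8, 33.5, 36.3], 0.97)]
```

View pics/top0.png

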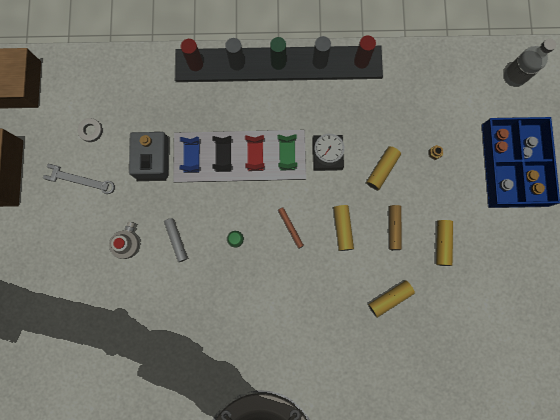

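View pics/scene0.png

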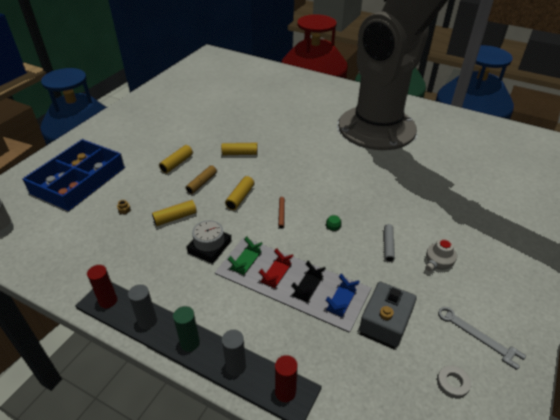

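The top view shows the pump at (148,155), then rests blue (191,154), black (223,154), red (255,153) and green (287,152), and the gauge at (328,152). So the order is 35→blue, 28→black, 22→red, 15→green. The steel pipe is at (175,240), copper (291,228) and brass (395,228). The leftmost yellow pipe is at (344,228), and the regulator is at (124,242).

```bash
cat > h.py <<'E'
import numpy as np,cv2
from scipy.spatial.transform import Rotation as R
from scipy.optimize import least_squares
from workcell import env
def cloud(n):
    p,d=env.camera(n);m=env.camera_model(n)
    v,u=np.mgrid[:420,:560]
    c=np.stack([(u-m['cx'])/m['fx']*d,-(v-m['cy'])/m['fy']*d,-d],-1)
    w=c@R.from_rotvec(m['orientation']).as_matrix().T+m['origin']
    w[d==0]=np.nan
    return p,w
def fitcyl(P,r,zfree=True):
    c=P.mean(0);q=P[:,:2]-c[:2];a=np.linalg.svd(q-q.mean(0),full_matrices=False)[2][0]
    yaw=np.arctan2(a[1],a[0]);yaw=(yaw+np.pi/2)%np.pi-np.pi/2
    f=lambda t:np.hypot(-(P[:,0]-c[0])*np.sin(t[0])+(P[:,1]-c[1])*np.cos(t[0])-t[1],P[:,2]-t[2])-r
    s=least_squares(f,[yaw,0,r],loss='soft_l1',f_scale=.002).x
    t=(P[:,:2]-c[:2])@[np.cos(s[0]),np.sin(s[0])]
    lo,hi=np.percentile(t,[1,99]);m=(lo+hi)/2
    return c[0]+m*np.cos(s[0])-s[1]*np.sin(s[0]),c[1]+m*np.sin(s[0])+s[1]*np.cos(s[0]),s[2],np.degrees(s[0]),hi-lo,np.std(f(s))
E
python3 - <<'E'
from h import *
np.set_printoptions(precision=4,suppress=True)
pt,wt=cloud('top');ps,ws=cloud('scene')
pix={'35':(344,228),'28':(395,228),'22':(175,240),'15':(291,228)}
for w,n in((wt,'top'),(ws,'scene')):
    b=w[...,2];print(n,'table z',np.nanmedian(b[330:400,420:500] if n=='top' else b[180:260,400:500]), 'std',np.nanstd(b[330:400,420:500] if n=='top' else b[200:230,440:500]))
C={}
for k,(u,v) in pix.items():
    r=int(k)/2000; C[k]=wt[v,u,:2]
    for w,n in((wt,'top'),(ws,'scene')):
        M=(np.hypot(w[...,0]-C[k][0],w[...,1]-C[k][1])<.08)&(w[...,2]>.005)
        l,lab=cv2.connectedComponents(M.astype(np.uint8))
        P=w[lab==np.argmax(np.bincount(lab[M]))*1] if M.any() else None
        print(k,n,len(P),np.array(fitcyl(P,r)))
for w,n in((wt,'top'),(ws,'scene')):
    for k,(u,v) in {'blue':(191,154),'black':(223,154),'red':(255,153),'green':(287,152)}.items():
        c=wt[v,u,:2]
        M=(abs(w[...,0]-c[0])<.06)&(abs(w[...,1]-c[1])<.036)&(w[...,2]>.031)&(w[...,2]<.05)
        P=w[M];rc=cv2.minAreaRect((P[:,:2]*1000).astype(np.float32));print(k,n,c,len(P),P.mean(0),rc,P[:,2].max())
    for k,(u,v) in {'pump':(148,155),'reg':(124,242),'gauge':(328,152),'bottleneck green':(235,239)}.items(): print(k,wt[v,u])
for (u,v) in((384,168),(391,299),(445,243)):print('yellow',wt[v,u])
E
```

```text
top table z 1.3438197811410646e-05 std 0.0021218458338878032
scene table z 0.0008805037288216466 std 0.0015341743601897326
35 top 693 [ 0.4757 -0.192   0.018   5.4612  0.099   0.0019]
35 scene 507 [ 0.4776 -0.1914  0.0179  5.3413  0.0998  0.0033]
28 top 549 [ 0.4749 -0.3097  0.0144 -2.4695  0.0988  0.0018]
28 scene 393 [ 0.4761 -0.3094  0.0145 -2.5133  0.1005  0.0026]
22 top 432 [ 0.4548  0.1909  0.0116 20.5932  0.0989  0.0019]
22 scene 354 [ 0.4566  0.1925  0.0114 20.4514  0.0997  0.0021]
15 top 287 [ 0.4795 -0.0725  0.008  27.1586  0.0982  0.0017]
15 scene 190 [ 0.4811 -0.0705  0.0081 27.3221  0.1008  0.0015]
blue top [0.6569 0.1571] 118 [0.6518 0.1583 0.037 ] ((651.8638916015625, 157.27406311035156), (43.99992370605469, 76.79615020751953), 89.55561065673828) 0.04503613218436109
black top [0.654  0.0812] 115 [0.6527 0.0837 0.0368] ((652.6029052734375, 83.279296875), (77.58452606201172, 42.173484802246094), 0.07460345327854156) 0.04430187437554345
red top [0.6568 0.0068] 110 [0.6531 0.0078 0.0369] ((652.5132446289062, 7.631951332092285), (41.688297271728516, 76.54149627685547), 89.4
[... 576 characters left out ...]
(653.0872192382812, 82.9299087524414), (43.917850494384766, 78.62649536132812), 89.60285186767578) 0.04314976497462619
red scene [0.6568 0.0068] 123 [0.6552 0.0071 0.0365] ((651.9890747070312, 8.18917465209961), (44.130062103271484, 78.37572479248047), 89.95089721679688) 0.044579389692192994
green scene [ 0.6567 -0.0682] 115 [ 0.6552 -0.0684  0.0361] ((652.8222045898438, -65.95732116699219), (44.818607330322266, 79.94902801513672), 89.94470977783203) 0.04354557546261628
pump [0.6429 0.2449 0.0581]
reg [0.4476 0.2924 0.0573]
gauge [ 0.6433 -0.1598  0.0561]
bottleneck green [0.4537 0.0526 0.0243]
yellow [ 0.6095 -0.2881  0.0348]
yellow [ 0.3158 -0.2891  0.0345]
yellow [ 0.4363 -0.4147  0.0351]
```

The robot's-left yellow pipe is at y=-0.192; the other three are at -0.288, -0.289 and -0.415. The rests sit at x≈0.6525, with y = .158, .083, .0077 and -.067. Next is a small move planner.

```bash
cat > plan.py <<'E'
import sys
from h import *
# args: x y z (m), angle of pipe (deg; tool y = angle+90), optional row count
a=list(map(float,sys.argv[1:]));s=env.get_state();R0=R.from_rotvec(s['orientation']);th=np.radians(a[3])
T=R.from_matrix(np.array([[-np.cos(th),-np.sin(th),0],[-np.sin(th),np.cos(th),0],[0,0,-1]]).T.T)
dp=np.array(a[:3])-s['ee_pos'];rv=(R0.inv()*T).as_rotvec()
n=int(a[4]) if len(a)>4 else int(np.ceil(max(np.linalg.norm(dp)/.0195,np.degrees(np.abs(rv).max())/4.9,1)))
M=sum((R0*R.from_rotvec(rv*i/n)).as_matrix() for i in range(n))
off=np.linalg.solve(M,dp)/.02
if np.abs(off).max()>1:print('OVER')
print('t',round(s['time_s'],2),'pos',s['ee_pos'].round(4),'F',np.round(s['contact_force'],1),'open',round(float(s['opening'])*88,1),'gf',np.round(s['grasp_force'],1))
print('rows',n,'angular',(np.degrees(rv)/5/n).round(3).tolist(),'offset',off.round(3).tolist())
E
python3 plan.py 0.4555 0.1915 0.08 20.5
```

```text
t 0.7 pos [0.2528 0.6259 0.2227] F [-0.1  0.  -0.7] open 88.2 gf 0.0
rows 26 angular [0.0, 0.0, -0.327] offset [-0.422, -0.844, 0.274]
```

Call:
carry_out(
  angular=[
    [0,0,-0.33],
    [0,0,-0.33],
    [0,0,-0.33],
    [0,0,-0.33],
    [0,0,-0.33],
    [0,0,-0.33],
    [0,0,-0.33],
    [0,0,-0.33],
    [0,0,-0.33],
    [0,0,-0.33],
  ],
  offset=[
    [-0.42,-0.84,0.27],
    [-0.42,-0.84,0.27],
    [-0.42,-0.84,0.27],
    [-0.42,-0.84,0.27],
    [-0.42,-0.84,0.27],
    [-0.42,-0.84,0.27],
    [-0.42,-0.84,0.27],
    [-0.42,-0.84,0.27],
    [-0.42,-0.84,0.27],
    [-0.42,-0.84,0.27],
  ],
  jaw=[0.57,0.57,0.57,0.57,0.57,0.57,0.57,0.57,0.57,0.57],
  squeeze=20,
)

```text
time_s: 1.53
ee_pos: [0.2918, 0.442, 0.1686]
orientation: [0.148, 3.138, 0.001]
contact_force: [-0.0, -0.1, 1.4]
opening: 0.571
grasp_force: 0.0
```

Call:
carry_out(
  angular=[
    [0,0,-0.33],
    [0,0,-0.33],
    [0,0,-0.33],
    [0,0,-0.33],
    [0,0,-0.33],
    [0,0,-0.33],
    [0,0,-0.33],
    [0,0,-0.33],
    [0,0,-0.33],
    [0,0,-0.33],
  ],
  offset=[
    [-0.42,-0.84,0.27],
    [-0.42,-0.84,0.27],
    [-0.42,-0.84,0.27],
    [-0.42,-0.84,0.27],
    [-0.42,-0.84,0.27],
    [-0.42,-0.84,0.27],
    [-0.42,-0.84,0.27],
    [-0.42,-0.84,0.27],
    [-0.42,-0.84,0.27],
    [-0.42,-0.84,0.27],
  ],
  jaw=[0.57,0.57,0.57,0.57,0.57,0.57,0.57,0.57,0.57,0.57],
)

```text
time_s: 2.37
ee_pos: [0.3815, 0.2776, 0.1147]
orientation: [-0.304, 3.126, 0.001]
contact_force: [0.5, 0.7, -1.3]
opening: 0.571
grasp_force: 0.0
```

```bash
python3 plan.py 0.4555 0.1915 0.08 20.5
```

```text
t 2.37 pos [0.3815 0.2776 0.1147] F [ 0.5  0.7 -1.3] open 50.3 gf 0.0
rows 7 angular [0.0, 0.001, -0.269] offset [-0.35, -0.732, 0.248]
```

Call:
carry_out(
  angular=[
    [0,0,-0.27],
    [0,0,-0.27],
    [0,0,-0.27],
    [0,0,-0.27],
    [0,0,-0.27],
    [0,0,-0.27],
    [0,0,-0.27],
    [0,0,0],
    [0,0,0],
  ],
  offset=[
    [-0.35,-0.73,0.25],
    [-0.35,-0.73,0.25],
    [-0.35,-0.73,0.25],
    [-0.35,-0.73,0.25],
    [-0.35,-0.73,0.25],
    [-0.35,-0.73,0.25],
    [-0.35,-0.73,0.25],
    [0,0,0],
    [0,0,0],
  ],
  jaw=[0.57,0.57,0.57,0.57,0.57,0.57,0.57,0.57,0.57],
)

```text
time_s: 3.12
ee_pos: [0.455, 0.192, 0.0796]
orientation: [0.554, -3.092, 0.0]
contact_force: [0.3, 0.1, -1.0]
opening: 0.573
grasp_force: 0.0
```

```bash
python3 plan.py 0.4555 0.1915 0.004 20.5 5
python3 - <<'E'
from h import *
p,w=cloud('scene');cv2.imwrite('pics/s1.png',cv2.resize(p[120:330,250:530],None,fx=2.5,fy=2.5))
E
```

```text
t 3.12 pos [0.455  0.192  0.0796] F [ 0.3  0.1 -1. ] open 50.4 gf 0.0
rows 5 angular [0.0, -0.001, -0.008] offset [-0.003, -0.007, 0.756]
```

View pics/s1.png

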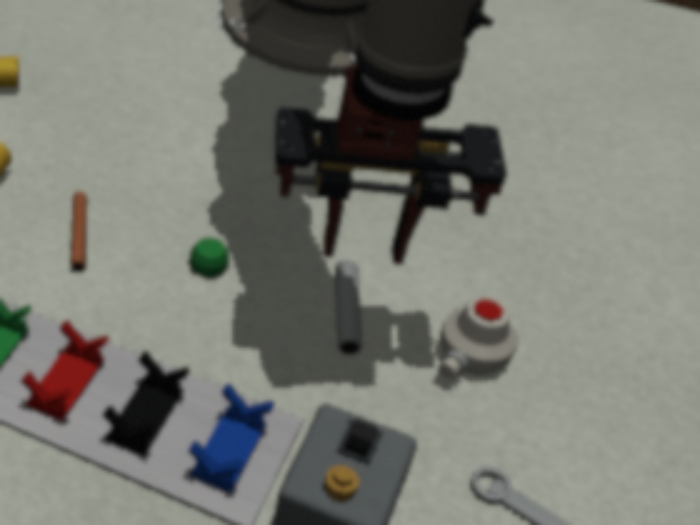

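The fingers straddle the steel pipe (345,305 in the crop) and the regulator is clear at right (480,340). I'll descend and grip.

Call:
carry_out(
  angular=[
    [0,0,0],
    [0,0,0],
    [0,0,0],
    [0,0,0],
    [0,0,0],
    [0,0,0],
    [0,0,0],
    [0,0,0],
    [0,0,0],
    [0,0,0],
  ],
  offset=[
    [0,0,0.76],
    [0,0,0.76],
    [0,0,0.76],
    [0,0,0.76],
    [0,0,0.74],
    [0,0,0],
    [0,0,0],
    [0,0,0],
    [0,0,0],
    [0,0,0],
  ],
  jaw=[0.57,0.57,0.57,0.57,0.57,0.57,0.1,0.1,0.1,0.1],
  squeeze=20,
)

```text
time_s: 4.0
ee_pos: [0.4553, 0.1929, 0.005]
orientation: [-0.558, 3.09, 0.001]
contact_force: [0.2, 0.1, -0.7]
opening: 0.305
grasp_force: 0.0
```

Call:
carry_out(
  angular=[
    [0,0,0],
    [0,0,0],
    [0,0,0],
    [0,0,0],
    [0,0,0],
    [0,0,0],
    [0,0,0],
  ],
  offset=[
    [0,0,0],
    [0,0,-0.5],
    [0,0,-1],
    [0,0,-1],
    [0,0,-1],
    [0,0,-1],
    [0,0,-0.5],
  ],
  jaw=[0.1,0.1,0.1,0.1,0.1,0.1,0.1],
)

```text
time_s: 4.58
ee_pos: [0.4557, 0.1928, 0.1069]
orientation: [-0.557, 3.089, 0.002]
contact_force: [-0.5, 0.3, -1.4]
opening: 0.245
grasp_force: 20.0
```

```bash
python3 plan.py 0.6525 0.0077 0.105 0
```

```text
t 4.58 pos [0.4557 0.1928 0.1069] F [-0.5  0.3 -1.4] open 21.6 gf 20.0
rows 14 angular [0.001, 0.003, 0.292] offset [-0.568, -0.787, 0.007]
```

Call:
carry_out(
  angular=[
    [0,0,0.29],
    [0,0,0.29],
    [0,0,0.29],
    [0,0,0.29],
    [0,0,0.29],
    [0,0,0.29],
    [0,0,0.29],
  ],
  offset=[
    [-0.57,-0.79,0],
    [-0.57,-0.79,0],
    [-0.57,-0.79,0],
    [-0.57,-0.79,0],
    [-0.57,-0.79,0],
    [-0.57,-0.79,0],
    [-0.57,-0.79,0],
  ],
  jaw=[0.1,0.1,0.1,0.1,0.1,0.1,0.1],
)

```text
time_s: 5.17
ee_pos: [0.5631, 0.1062, 0.1032]
orientation: [0.277, -3.128, 0.001]
contact_force: [-0.4, -0.2, -0.9]
opening: 0.242
grasp_force: 20.0
```

Call:
carry_out(
  angular=[
    [0,0,0.29],
    [0,0,0.29],
    [0,0,0.29],
    [0,0,0.29],
    [0,0,0.29],
    [0,0,0.29],
    [0,0,0.29],
    [0,0,0],
    [0,0,0],
  ],
  offset=[
    [-0.57,-0.79,0],
    [-0.57,-0.79,0],
    [-0.57,-0.79,0],
    [-0.57,-0.79,0],
    [-0.57,-0.79,0],
    [-0.57,-0.79,0],
    [-0.57,-0.79,0],
    [0,0,0],
    [0,0,0],
  ],
  jaw=[0.1,0.1,0.1,0.1,0.1,0.1,0.1,0.1,0.1],
)

```text
time_s: 5.92
ee_pos: [0.6529, 0.0041, 0.1029]
orientation: [-0.002, -3.14, 0.002]
contact_force: [-0.2, 0.2, -1.9]
opening: 0.247
grasp_force: 20.0
```

```bash
python3 plan.py 0.6525 0.0077 0.033 0 5;  python3 - <<'E'
from h import *
p,w=cloud('scene');cv2.imwrite('pics/s2.png',cv2.resize(p[150:350,180:440],None,fx=2.5,fy=2.5))
E
```

```text
t 5.92 pos [0.6529 0.0041 0.1029] F [-0.2  0.2 -1.9] open 21.7 gf 20.0
rows 5 angular [-0.003, -0.004, -0.002] offset [0.003, 0.037, 0.699]
```

View pics/s2.png

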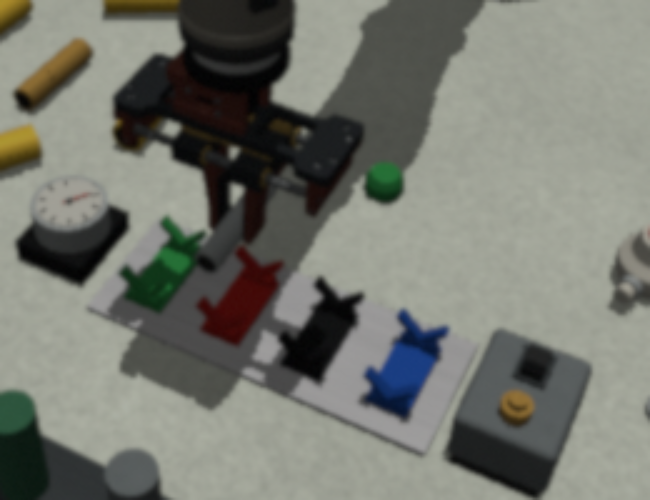

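The pipe is held level above the red rest (shown at (240,300) in the crop). I'll lower it.

Call:
carry_out(
  angular=[
    [0,0,0],
    [0,0,0],
    [0,0,0],
    [0,0,0],
    [0,0,0],
    [0,0,0],
    [0,0,0],
  ],
  offset=[
    [0,0.17,0.3],
    [0,0,0.9],
    [0,0,0.9],
    [0,0,0.8],
    [0,0,0.4],
    [0,0,0.2],
    [0,0,0],
  ],
  jaw=[0.1,0.1,0.1,0.1,0.1,0.1,0.1],
)

```text
time_s: 6.55
ee_pos: [0.6519, 0.0102, 0.0335]
orientation: [0.005, -3.14, 0.001]
contact_force: [-0.5, -1.0, -0.9]
opening: 0.24
grasp_force: 20.0
```

```bash
python3 plan.py 0.6525 0.0077 0.031 0 1
```

```text
t 6.55 pos [0.6519 0.0102 0.0335] F [-0.5 -1.  -0.9] open 21.1 gf 20.0
rows 1 angular [-0.006, -0.019, 0.035] offset [-0.031, -0.123, 0.125]
```

Call:
carry_out(
  angular=[
    [0,0,0],
    [0,0,0],
    [0,0,0],
    [0,0,0],
  ],
  offset=[
    [0,-0.05,0.05],
    [0,0,0.05],
    [0,0,0],
    [0,0,0],
  ],
  jaw=[0.1,0.1,0.1,0.1],
)

```text
time_s: 6.88
ee_pos: [0.6529, 0.0093, 0.0325]
orientation: [-0.005, 3.141, 0.0]
contact_force: [-1.6, -1.1, 3.5]
opening: 0.245
grasp_force: 20.0
```

Contact (Fz 3.5 N). Release and rise.

Call:
carry_out(
  angular=[
    [0,0,0],
    [0,0,0],
    [0,0,0],
    [0,0,0],
    [0,0,0],
    [0,0,0],
    [0,0,0],
    [0,0,0],
    [0,0,0],
  ],
  offset=[
    [0,0,0],
    [0,0,0],
    [0,0,0],
    [0,0,-0.2],
    [0,0,-0.8],
    [0,0,-1],
    [0,0,-1],
    [0,0,-0.8],
    [0,0,0],
  ],
  jaw=[0.42,0.42,0.42,0.42,0.42,0.42,0.42,0.42,0.42],
)

```text
time_s: 7.63
ee_pos: [0.6552, 0.0094, 0.1119]
orientation: [-0.004, 3.135, 0.001]
contact_force: [0.1, -0.2, 0.3]
opening: 0.42
grasp_force: 0.0
```

```bash
python3 plan.py 0.480 -0.0715 0.08 27.2
```

```text
t 7.63 pos [0.6552 0.0094 0.1119] F [ 0.1 -0.2  0.3] open 37.0 gf 0.0
rows 11 angular [-0.001, 0.006, -0.492] offset [0.865, -0.189, 0.142]
```

Call:
carry_out(
  angular=[
    [0,0,-0.49],
    [0,0,-0.49],
    [0,0,-0.49],
    [0,0,-0.49],
    [0,0,-0.49],
    [0,0,-0.49],
    [0,0,-0.49],
    [0,0,-0.49],
    [0,0,-0.49],
    [0,0,-0.49],
  ],
  offset=[
    [0.86,-0.19,0.14],
    [0.86,-0.19,0.14],
    [0.86,-0.19,0.14],
    [0.86,-0.19,0.14],
    [0.86,-0.19,0.14],
    [0.86,-0.19,0.14],
    [0.86,-0.19,0.14],
    [0.86,-0.19,0.14],
    [0.86,-0.19,0.14],
    [0.86,-0.19,0.14],
  ],
  jaw=[0.45,0.45,0.45,0.45,0.45,0.45,0.45,0.45,0.45,0.45],
)

```text
time_s: 8.47
ee_pos: [0.4914, -0.0609, 0.0794]
orientation: [0.675, -3.068, -0.001]
contact_force: [-0.7, -0.9, -0.4]
opening: 0.449
grasp_force: 0.0
```

Call:
carry_out(
  angular=[
    [0,0,-0.49],
    [0,0,0],
    [0,0,0],
  ],
  offset=[
    [0.86,-0.19,0.14],
    [0,0,0],
    [0,0,0],
  ],
  jaw=[0.45,0.45,0.45],
)

```text
time_s: 8.72
ee_pos: [0.4781, -0.0717, 0.077]
orientation: [0.733, -3.054, -0.001]
contact_force: [0.6, 0.2, -0.6]
opening: 0.45
grasp_force: 0.0
```

```bash
python3 plan.py 0.480 -0.0715 0.003 27.2 5
python3 - <<'E'
from h import *
p,w=cloud('top');ps,ws=cloud('scene')
for w in(w,ws):
    M=(abs(w[...,0]-.6525)<.062)&(abs(w[...,1]-.0077)<.011)&(w[...,2]>.035)&(w[...,2]<.06)
    print(np.round(fitcyl(w[M],.011),4))
cv2.imwrite('pics/s3.png',cv2.resize(ps[120:320,180:440],None,fx=2.5,fy=2.5))
E
```

```text
t 8.72 pos [ 0.4781 -0.0717  0.077 ] F [ 0.6  0.2 -0.6] open 39.6 gf 0.0
rows 5 angular [0.001, -0.001, -0.009] offset [-0.019, -0.007, 0.74]
[0.6511 0.0077 0.0382 0.4674 0.0989 0.0019]
[ 0.6531  0.0131  0.056  -1.6318  0.0995  0.0038]
```

View pics/s3.png

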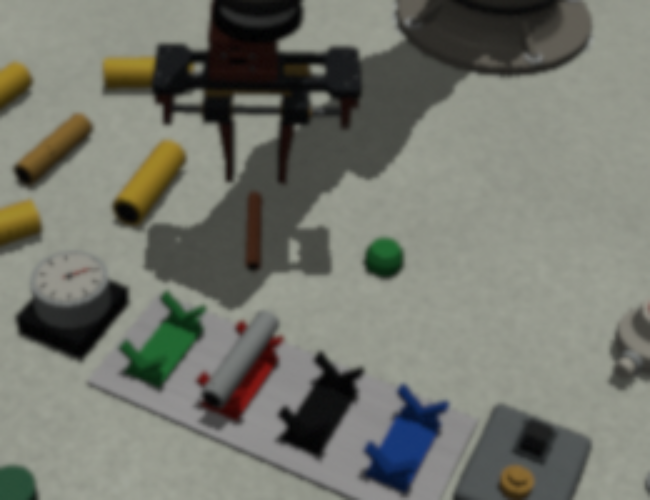

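The steel pipe lies in the red rest (240,360 in the crop) with its axis at 38 mm, level and centred. Copper sits between the fingers at (253,230).

Call:
carry_out(
  angular=[
    [0,0,0],
    [0,0,0],
    [0,0,0],
    [0,0,0],
    [0,0,0],
    [0,0,0],
    [0,0,0],
    [0,0,0],
    [0,0,0],
    [0,0,0],
  ],
  offset=[
    [-0.06,0,0.76],
    [0,0,0.76],
    [0,0,0.76],
    [0,0,0.76],
    [0,0,0.6],
    [0,0,0],
    [0,0,0],
    [0,0,0],
    [0,0,0],
    [0,0,0],
  ],
  jaw=[0.45,0.45,0.45,0.45,0.45,0.45,0.02,0.02,0.02,0.02],
)

```text
time_s: 9.65
ee_pos: [0.4804, -0.0709, 0.0052]
orientation: [-0.736, 3.053, -0.001]
contact_force: [0.8, -0.8, 0.8]
opening: 0.189
grasp_force: 0.6
```

Call:
carry_out(
  angular=[
    [0,0,0],
    [0,0,0],
    [0,0,0],
    [0,0,0],
    [0,0,0],
    [0,0,0],
    [0,0,0],
  ],
  offset=[
    [0,0,0],
    [0,0,-0.5],
    [0,0,-1],
    [0,0,-1],
    [0,0,-1],
    [0,0,-1],
    [0,0,-0.5],
  ],
  jaw=[0.02,0.02,0.02,0.02,0.02,0.02,0.02],
)

```text
time_s: 10.23
ee_pos: [0.4805, -0.0711, 0.1073]
orientation: [-0.735, 3.051, -0.001]
contact_force: [0.4, 0.2, 0.3]
opening: 0.163
grasp_force: 20.0
```

```bash
python3 plan.py 0.6525 -0.0674 0.105 0
```

```text
t 10.23 pos [ 0.4805 -0.0711  0.1073] F [0.4 0.2 0.3] open 14.4 gf 20.0
rows 9 angular [-0.001, 0.004, 0.602] offset [-0.937, -0.23, 0.014]
```

Call:
carry_out(
  angular=[
    [0,0,0.6],
    [0,0,0.6],
    [0,0,0.6],
    [0,0,0.6],
    [0,0,0.6],
    [0,0,0.6],
    [0,0,0.6],
    [0,0,0.6],
    [0,0,0.6],
    [0,0,0],
  ],
  offset=[
    [-0.94,-0.23,0],
    [-0.94,-0.23,0],
    [-0.94,-0.23,0],
    [-0.94,-0.23,0],
    [-0.94,-0.23,0],
    [-0.94,-0.23,0],
    [-0.94,-0.23,0],
    [-0.94,-0.23,0],
    [-0.94,-0.23,0],
    [0,0,0],
  ],
  jaw=[0.02,0.02,0.02,0.02,0.02,0.02,0.02,0.02,0.02,0.02],
)

```text
time_s: 11.07
ee_pos: [0.6551, -0.0672, 0.1046]
orientation: [0.0, 3.139, -0.001]
contact_force: [0.3, 0.1, 0.2]
opening: 0.162
grasp_force: 20.0
```

Call:
carry_out(
  angular=[
    [0,0,0],
  ],
  offset=[
    [0,0,0],
  ],
  jaw=[0.02],
)

```text
time_s: 11.15
ee_pos: [0.652, -0.0669, 0.1041]
orientation: [0.004, -3.141, 0.0]
contact_force: [0.4, -0.7, -0.8]
opening: 0.162
grasp_force: 20.0
```

```bash
python3 plan.py 0.6525 -0.0674 0.030 0 5; python3 plan.py 0.6525 -0.0674 0.030 0 5
```

```text
t 11.15 pos [ 0.652  -0.0669  0.1041] F [ 0.4 -0.7 -0.8] open 14.2 gf 20.0
rows 5 angular [-0.0, -0.002, 0.006] offset [-0.005, -0.005, 0.741]
t 11.15 pos [ 0.652  -0.0669  0.1041] F [ 0.4 -0.7 -0.8] open 14.2 gf 20.0
rows 5 angular [-0.0, -0.002, 0.006] offset [-0.005, -0.005, 0.741]
```

Call:
carry_out(
  angular=[
    [0,0,0],
    [0,0,0],
    [0,0,0],
    [0,0,0],
    [0,0,0],
    [0,0,0],
    [0,0,0],
  ],
  offset=[
    [0,0,0.8],
    [0,0,0.9],
    [0,0,0.9],
    [0,0,0.7],
    [0,0,0.3],
    [0,0,0.1],
    [0,0,0],
  ],
  jaw=[0.02,0.02,0.02,0.02,0.02,0.02,0.02],
)

```text
time_s: 11.73
ee_pos: [0.6507, -0.0673, 0.0304]
orientation: [0.003, -3.139, 0.0]
contact_force: [1.4, 0.3, -1.3]
opening: 0.164
grasp_force: 20.0
```

Call:
carry_out(
  angular=[
    [0,0,0],
    [0,0,0],
    [0,0,0],
  ],
  offset=[
    [0,0,0.05],
    [0,0,0],
    [0,0,0],
  ],
  jaw=[0.02,0.02,0.02],
)

```text
time_s: 11.98
ee_pos: [0.6518, -0.0674, 0.03]
orientation: [0.003, -3.141, 0.001]
contact_force: [-2.6, -1.9, 5.0]
opening: 0.163
grasp_force: 20.0
```

Seated (Fz 5 N). Release.

Call:
carry_out(
  angular=[
    [0,0,0],
    [0,0,0],
    [0,0,0],
    [0,0,0],
    [0,0,0],
    [0,0,0],
    [0,0,0],
    [0,0,0],
    [0,0,0],
  ],
  offset=[
    [0,0,0],
    [0,0,0],
    [0,0,0],
    [0,0,-0.2],
    [0,0,-0.8],
    [0,0,-1],
    [0,0,-1],
    [0,0,-0.9],
    [0,0,0],
  ],
  jaw=[0.33,0.33,0.33,0.33,0.33,0.33,0.33,0.33,0.33],
)

```text
time_s: 12.73
ee_pos: [0.6549, -0.0669, 0.1116]
orientation: [-0.003, 3.135, 0.0]
contact_force: [0.5, 1.4, 0.9]
opening: 0.331
grasp_force: 0.0
```

```bash
python3 plan.py 0.4755 -0.3095 0.095 -2.5
```

```text
t 12.73 pos [ 0.6549 -0.0669  0.1116] F [0.5 1.4 0.9] open 29.1 gf 0.0
rows 16 angular [0.0, 0.005, 0.033] offset [0.546, -0.769, 0.05]
```

Call:
carry_out(
  angular=[
    [0,0,0.03],
    [0,0,0.03],
    [0,0,0.03],
    [0,0,0.03],
    [0,0,0.03],
    [0,0,0.03],
    [0,0,0.03],
    [0,0,0.03],
  ],
  offset=[
    [0.55,-0.77,0.05],
    [0.55,-0.77,0.05],
    [0.55,-0.77,0.05],
    [0.55,-0.77,0.05],
    [0.55,-0.77,0.05],
    [0.55,-0.77,0.05],
    [0.55,-0.77,0.05],
    [0.55,-0.77,0.05],
  ],
  jaw=[0.33,0.5,0.6,0.6,0.6,0.6,0.6,0.6],
)

```text
time_s: 13.4
ee_pos: [0.5607, -0.1919, 0.0987]
orientation: [-0.034, -3.14, 0.0]
contact_force: [-0.1, -0.2, -0.3]
opening: 0.602
grasp_force: 0.0
```

Call:
carry_out(
  angular=[
    [0,0,0.03],
    [0,0,0.03],
    [0,0,0.03],
    [0,0,0.03],
    [0,0,0.03],
    [0,0,0.03],
    [0,0,0.03],
    [0,0,0.03],
    [0,0,0],
    [0,0,0],
  ],
  offset=[
    [0.55,-0.77,0.05],
    [0.55,-0.77,0.05],
    [0.55,-0.77,0.05],
    [0.55,-0.77,0.05],
    [0.55,-0.77,0.05],
    [0.55,-0.77,0.05],
    [0.55,-0.77,0.05],
    [0.55,-0.77,0.05],
    [0,0,0],
    [0,0,0],
  ],
  jaw=[0.6,0.6,0.6,0.6,0.6,0.6,0.6,0.6,0.6,0.6],
)

```text
time_s: 14.23
ee_pos: [0.4696, -0.3116, 0.091]
orientation: [-0.069, -3.139, -0.0]
contact_force: [-0.3, 0.9, -0.5]
opening: 0.6
grasp_force: 0.0
```

```bash
python3 plan.py 0.4755 -0.3095 0.004 -2.5 5
python3 - <<'E'
from h import *
p,w=cloud('top');ps,ws=cloud('scene')
for w in(w,ws):
    M=(abs(w[...,0]-.6525)<.062)&(abs(w[...,1]+.0674)<.008)&(w[...,2]>.03)&(w[...,2]<.06)
    print(np.round(fitcyl(w[M],.0075),4))
cv2.imwrite('pics/s4.png',cv2.resize(ps[120:320,130:390],None,fx=2.5,fy=2.5))
E
```

```text
t 14.23 pos [ 0.4696 -0.3116  0.091 ] F [-0.3  0.9 -0.5] open 52.8 gf 0.0
rows 5 angular [0.0, -0.003, -0.001] offset [-0.059, 0.023, 0.87]
[ 0.6496 -0.0673  0.0334  0.6262  0.0995  0.0017]
[ 0.6506 -0.0671  0.033   0.4404  0.0998  0.0014]
```

View pics/s4.png

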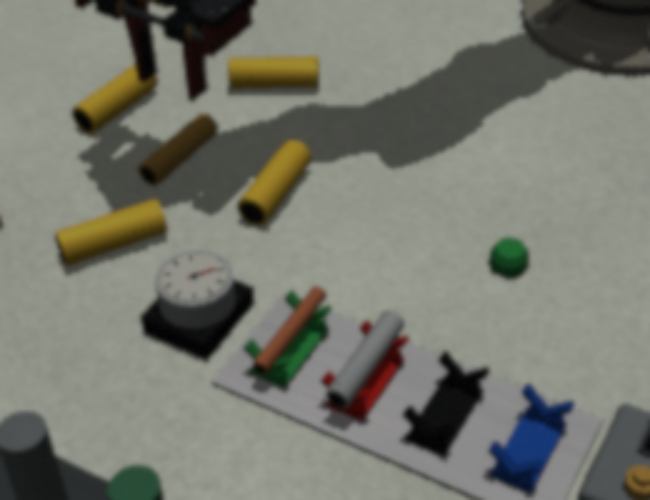

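Copper is cradled in green (290,335 in the crop) at the expected height, with about 2 mm of centring error. Next is brass at (178,148).

Call:
carry_out(
  angular=[
    [0,0,0],
    [0,0,0],
    [0,0,0],
    [0,0,0],
    [0,0,0],
    [0,0,0],
    [0,0,0],
    [0,0,0],
    [0,0,0],
    [0,0,0],
  ],
  offset=[
    [-0.15,0.06,0.87],
    [-0.15,0.05,0.87],
    [0,0,0.87],
    [0,0,0.87],
    [0,0,0.82],
    [0,0,0],
    [0,0,0],
    [0,0,0],
    [0,0,0],
    [0,0,0],
  ],
  jaw=[0.6,0.6,0.6,0.6,0.6,0.6,0.15,0.15,0.15,0.15],
)

```text
time_s: 15.17
ee_pos: [0.4788, -0.3085, 0.0066]
orientation: [0.062, 3.139, -0.001]
contact_force: [-0.3, -0.6, 0.1]
opening: 0.337
grasp_force: 0.0
```

Call:
carry_out(
  angular=[
    [0,0,0],
    [0,0,0],
    [0,0,0],
    [0,0,0],
    [0,0,0],
    [0,0,0],
    [0,0,0],
    [0,0,0],
  ],
  offset=[
    [0,0,0],
    [0,0,0],
    [0,0,-0.5],
    [0,0,-1],
    [0,0,-1],
    [0,0,-1],
    [0,0,-1],
    [0,0,-1],
  ],
  jaw=[0.15,0.15,0.15,0.15,0.15,0.15,0.15,0.15],
)

```text
time_s: 15.83
ee_pos: [0.4773, -0.3079, 0.1167]
orientation: [-0.063, -3.14, -0.001]
contact_force: [0.6, 0.7, -1.7]
opening: 0.314
grasp_force: 20.0
```

```bash
python3 plan.py 0.6525 0.083 0.12 0
```

```text
t 15.83 pos [ 0.4773 -0.3079  0.1167] F [ 0.6  0.7 -1.7] open 27.6 gf 20.0
rows 22 angular [0.0, -0.0, -0.021] offset [-0.379, 0.897, -0.007]
```

Call:
carry_out(
  angular=[
    [0,0,-0.02],
    [0,0,-0.02],
    [0,0,-0.02],
    [0,0,-0.02],
    [0,0,-0.02],
    [0,0,-0.02],
    [0,0,-0.02],
    [0,0,-0.02],
    [0,0,-0.02],
    [0,0,-0.02],
  ],
  offset=[
    [-0.38,0.9,-0.02],
    [-0.38,0.9,-0.02],
    [-0.38,0.9,-0.02],
    [-0.38,0.9,-0.02],
    [-0.38,0.9,-0.02],
    [-0.38,0.9,-0.02],
    [-0.38,0.9,-0.02],
    [-0.38,0.9,-0.02],
    [-0.38,0.9,-0.02],
    [-0.38,0.9,-0.02],
  ],
  jaw=[0.15,0.15,0.15,0.15,0.15,0.15,0.15,0.15,0.15,0.15],
)

```text
time_s: 16.67
ee_pos: [0.5594, -0.1298, 0.1198]
orientation: [-0.036, -3.141, -0.0]
contact_force: [0.2, -0.3, -1.4]
opening: 0.313
grasp_force: 20.0
```

Call:
carry_out(
  angular=[
    [0,0,-0.02],
    [0,0,-0.02],
    [0,0,-0.02],
    [0,0,-0.02],
    [0,0,-0.02],
    [0,0,-0.02],
    [0,0,-0.02],
    [0,0,-0.02],
    [0,0,-0.02],
    [0,0,-0.02],
  ],
  offset=[
    [-0.38,0.9,-0.02],
    [-0.38,0.9,-0.02],
    [-0.38,0.9,-0.02],
    [-0.38,0.9,-0.02],
    [-0.38,0.9,-0.02],
    [-0.38,0.9,-0.02],
    [-0.38,0.9,-0.02],
    [-0.38,0.9,-0.02],
    [-0.38,0.9,-0.02],
    [-0.38,0.9,-0.02],
  ],
  jaw=[0.15,0.15,0.15,0.15,0.15,0.15,0.15,0.15,0.15,0.15],
)

```text
time_s: 17.5
ee_pos: [0.638, 0.0489, 0.1238]
orientation: [-0.008, -3.141, 0.0]
contact_force: [0.3, 0.5, -1.6]
opening: 0.315
grasp_force: 20.0
```

Call:
carry_out(
  angular=[
    [0,0,-0.02],
    [0,0,-0.02],
    [0,0,0],
    [0,0,0],
    [0,0,0],
  ],
  offset=[
    [-0.38,0.9,-0.02],
    [-0.38,0.9,-0.02],
    [0,0,0],
    [0,0,0],
    [0,0,0],
  ],
  jaw=[0.15,0.15,0.15,0.15,0.15],
)

```text
time_s: 17.92
ee_pos: [0.6532, 0.0831, 0.1242]
orientation: [-0.003, -3.141, 0.002]
contact_force: [-0.2, -0.0, -0.6]
opening: 0.312
grasp_force: 20.0
```

```bash
python3 plan.py 0.654 0.083 0.035 0 5
python3 - <<'E'
from h import *
p,w=cloud('scene')
M=(abs(w[...,0]-.6525)<.07)&(abs(w[...,1]-.083)<.03)&(w[...,2]>.105)&(w[...,2]<.14)
hsv=cv2.cvtColor(p,cv2.COLOR_BGR2HSV);B=M&(hsv[...,1]>90)
print(B.sum(),np.round(fitcyl(w[B],.014),4))
E
```

```text
t 17.92 pos [0.6532 0.0831 0.1242] F [-0.2 -0.  -0.6] open 27.5 gf 20.0
rows 5 angular [-0.002, -0.002, -0.005] offset [-0.009, -0.001, 0.892]
138 [ 0.6748  0.0832  0.1315 -2.0524  0.0533  0.0038]
```

Call:
carry_out(
  angular=[
    [0,0,0],
    [0,0,0],
    [0,0,0],
    [0,0,0],
    [0,0,0],
    [0,0,0],
    [0,0,0],
    [0,0,0],
  ],
  offset=[
    [-0.04,0,0.9],
    [0,0,0.9],
    [0,0,0.9],
    [0,0,0.9],
    [0,0,0.5],
    [0,0,0.25],
    [0,0,0.1],
    [0,0,0],
  ],
  jaw=[0.15,0.15,0.15,0.15,0.15,0.15,0.15,0.15],
)

```text
time_s: 18.63
ee_pos: [0.6544, 0.0832, 0.0355]
orientation: [-0.004, -3.141, 0.001]
contact_force: [-0.9, -0.4, -1.3]
opening: 0.311
grasp_force: 20.0
```

Call:
carry_out(
  angular=[
    [0,0,0],
    [0,0,0],
  ],
  offset=[
    [0,0,0],
    [0,0,0],
  ],
  jaw=[0.15,0.15],
)

```text
time_s: 18.8
ee_pos: [0.6553, 0.0842, 0.0364]
orientation: [0.003, 3.14, 0.001]
contact_force: [0.8, -0.2, -1.6]
opening: 0.311
grasp_force: 20.0
```

Call:
carry_out(
  angular=[
    [0,0,0],
    [0,0,0],
    [0,0,0],
  ],
  offset=[
    [0,0,0.08],
    [0,0,0.04],
    [0,0,0],
  ],
  jaw=[0.15,0.15,0.15],
)

```text
time_s: 19.05
ee_pos: [0.6557, 0.0834, 0.0349]
orientation: [0.004, 3.139, -0.001]
contact_force: [-2.1, -1.7, 7.2]
opening: 0.313
grasp_force: 20.0
```

Call:
carry_out(
  angular=[
    [0,0,0],
    [0,0,0],
    [0,0,0],
    [0,0,0],
    [0,0,0],
    [0,0,0],
    [0,0,0],
    [0,0,0],
    [0,0,0],
  ],
  offset=[
    [0,0,0],
    [0,0,0],
    [0,0,0],
    [0,0,-0.2],
    [0,0,-0.8],
    [0,0,-1],
    [0,0,-1],
    [0,0,-0.9],
    [0,0,0],
  ],
  jaw=[0.48,0.48,0.48,0.48,0.48,0.48,0.48,0.48,0.48],
)

```text
time_s: 19.8
ee_pos: [0.657, 0.0847, 0.115]
orientation: [0.003, 3.135, 0.002]
contact_force: [1.7, 0.0, 0.3]
opening: 0.477
grasp_force: 0.0
```

```bash
python3 plan.py 0.4765 -0.1917 0.1 5.4
```

```text
t 19.8 pos [0.657  0.0847 0.115 ] F [1.7 0.  0.3] open 42.0 gf 0.0
rows 17 angular [0.001, 0.004, -0.065] offset [0.566, -0.789, 0.042]
```

Call:
carry_out(
  angular=[
    [0,0,-0.065],
    [0,0,-0.065],
    [0,0,-0.065],
    [0,0,-0.065],
    [0,0,-0.065],
    [0,0,-0.065],
    [0,0,-0.065],
    [0,0,-0.065],
    [0,0,-0.065],
  ],
  offset=[
    [0.56,-0.79,0.04],
    [0.56,-0.79,0.04],
    [0.56,-0.79,0.04],
    [0.56,-0.79,0.04],
    [0.56,-0.79,0.04],
    [0.56,-0.79,0.04],
    [0.56,-0.79,0.04],
    [0.56,-0.79,0.04],
    [0.56,-0.79,0.04],
  ],
  jaw=[0.48,0.6,0.7,0.7,0.7,0.7,0.7,0.7,0.7],
)

```text
time_s: 20.55
ee_pos: [0.5557, -0.0607, 0.103]
orientation: [0.079, -3.14, -0.0]
contact_force: [0.8, 0.2, 0.1]
opening: 0.698
grasp_force: 0.0
```

Call:
carry_out(
  angular=[
    [0,0,-0.065],
    [0,0,-0.065],
    [0,0,-0.065],
    [0,0,-0.065],
    [0,0,-0.065],
    [0,0,-0.065],
    [0,0,-0.065],
    [0,0,-0.065],
    [0,0,0],
    [0,0,0],
  ],
  offset=[
    [0.56,-0.79,0.04],
    [0.56,-0.79,0.04],
    [0.56,-0.79,0.04],
    [0.56,-0.79,0.04],
    [0.56,-0.79,0.04],
    [0.56,-0.79,0.04],
    [0.56,-0.79,0.04],
    [0.56,-0.79,0.04],
    [0,0,0],
    [0,0,0],
  ],
  jaw=[0.7,0.7,0.7,0.7,0.7,0.7,0.7,0.7,0.7,0.7],
)

```text
time_s: 21.38
ee_pos: [0.4754, -0.1929, 0.0968]
orientation: [0.145, -3.138, -0.0]
contact_force: [-0.3, -0.3, 0.0]
opening: 0.703
grasp_force: 0.0
```

```bash
python3 plan.py 0.4765 -0.1917 0.005 5.4 5
python3 - <<'E'
from h import *
p,w=cloud('top');ps,ws=cloud('scene')
for w in(w,ws):
    M=(abs(w[...,0]-.6525)<.062)&(abs(w[...,1]-.083)<.014)&(w[...,2]>.041)&(w[...,2]<.07)
    print(np.round(fitcyl(w[M],.014),4))
cv2.imwrite('pics/s5.png',cv2.resize(ps[120:320,150:410],None,fx=2.5,fy=2.5))
E
```

```text
t 21.38 pos [ 0.4754 -0.1929  0.0968] F [-0.3 -0.3  0. ] open 61.8 gf 0.0
rows 5 angular [0.001, -0.001, -0.004] offset [-0.012, 0.01, 0.918]
[ 0.6519  0.0826  0.0661 -1.4875  0.0993  0.0048]
[ 0.6532  0.083   0.0419 -0.0906  0.1     0.0021]
```

View pics/s5.png

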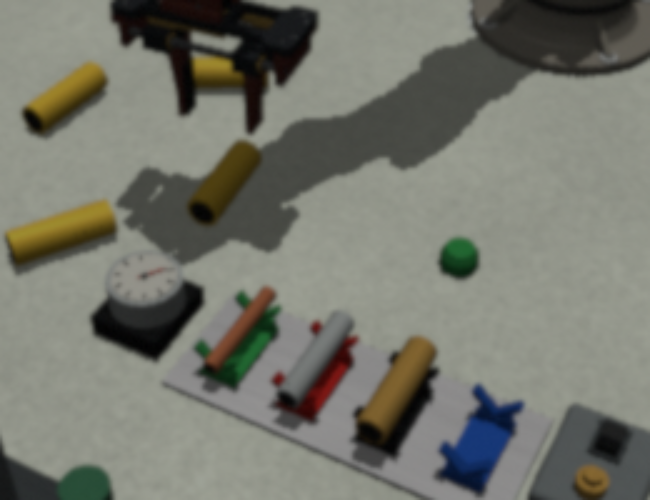

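Brass is cradled in black (395,390 in the crop), centred at x≈.653. Yellow sits under the fingers at (225,180).

Call:
carry_out(
  angular=[
    [0,0,0],
    [0,0,0],
    [0,0,0],
    [0,0,0],
    [0,0,0],
    [0,0,0],
    [0,0,0],
    [0,0,0],
    [0,0,0],
    [0,0,0],
  ],
  offset=[
    [-0.05,0.05,0.92],
    [0,0,0.92],
    [0,0,0.92],
    [0,0,0.92],
    [0,0,0.9],
    [0,0,0],
    [0,0,0],
    [0,0,0],
    [0,0,0],
    [0,0,0],
  ],
  jaw=[0.7,0.7,0.7,0.7,0.7,0.7,0.2,0.2,0.2,0.2],
)

```text
time_s: 22.32
ee_pos: [0.4779, -0.1914, 0.0067]
orientation: [-0.149, 3.136, -0.001]
contact_force: [-1.3, 0.1, -0.1]
opening: 0.433
grasp_force: 0.0
```

Call:
carry_out(
  angular=[
    [0,0,0],
    [0,0,0],
    [0,0,0],
    [0,0,0],
    [0,0,0],
    [0,0,0],
    [0,0,0],
    [0,0,0],
  ],
  offset=[
    [0,0,0],
    [0,0,0],
    [0,0,-0.5],
    [0,0,-1],
    [0,0,-1],
    [0,0,-1],
    [0,0,-1],
    [0,0,-1],
  ],
  jaw=[0.2,0.2,0.2,0.2,0.2,0.2,0.2,0.2],
)

```text
time_s: 22.98
ee_pos: [0.4763, -0.1913, 0.1171]
orientation: [0.148, -3.138, -0.0]
contact_force: [0.5, -0.6, -1.3]
opening: 0.389
grasp_force: 20.0
```

```bash
python3 plan.py 0.6525 0.158 0.125 0
```

```text
t 22.98 pos [ 0.4763 -0.1913  0.1171] F [ 0.5 -0.6 -1.3] open 34.2 gf 20.0
rows 21 angular [0.0, -0.0, 0.052] offset [-0.46, 0.81, -0.019]
```

Call:
carry_out(
  angular=[
    [0,0,0.05],
    [0,0,0.05],
    [0,0,0.05],
    [0,0,0.05],
    [0,0,0.05],
    [0,0,0.05],
    [0,0,0.05],
    [0,0,0.05],
    [0,0,0.05],
    [0,0,0.05],
  ],
  offset=[
    [-0.46,0.81,-0.02],
    [-0.46,0.81,-0.02],
    [-0.46,0.81,-0.02],
    [-0.46,0.81,-0.02],
    [-0.46,0.81,-0.02],
    [-0.46,0.81,-0.02],
    [-0.46,0.81,-0.02],
    [-0.46,0.81,-0.02],
    [-0.46,0.81,-0.02],
    [-0.46,0.81,-0.02],
  ],
  jaw=[0.2,0.2,0.2,0.2,0.2,0.2,0.2,0.2,0.2,0.2],
)

```text
time_s: 23.82
ee_pos: [0.5563, -0.0222, 0.1201]
orientation: [0.08, -3.14, 0.0]
contact_force: [-0.2, 1.0, -0.3]
opening: 0.39
grasp_force: 20.0
```

Call:
carry_out(
  angular=[
    [0,0,0.05],
    [0,0,0.05],
    [0,0,0.05],
    [0,0,0.05],
    [0,0,0.05],
    [0,0,0.05],
    [0,0,0.05],
    [0,0,0.05],
    [0,0,0.05],
    [0,0,0.05],
  ],
  offset=[
    [-0.46,0.81,-0.02],
    [-0.46,0.81,-0.02],
    [-0.46,0.81,-0.02],
    [-0.46,0.81,-0.02],
    [-0.46,0.81,-0.02],
    [-0.46,0.81,-0.02],
    [-0.46,0.81,-0.02],
    [-0.46,0.81,-0.02],
    [-0.46,0.81,-0.02],
    [-0.46,0.81,-0.02],
  ],
  jaw=[0.2,0.2,0.2,0.2,0.2,0.2,0.2,0.2,0.2,0.2],
)

```text
time_s: 24.65
ee_pos: [0.6431, 0.1425, 0.1241]
orientation: [0.011, -3.141, 0.001]
contact_force: [-1.2, 1.1, -1.4]
opening: 0.393
grasp_force: 20.0
```

Call:
carry_out(
  angular=[
    [0,0,0.05],
    [0,0,0],
    [0,0,0],
    [0,0,0],
  ],
  offset=[
    [-0.46,0.81,-0.02],
    [0,0,0],
    [0,0,0],
    [0,0,0],
  ],
  jaw=[0.2,0.2,0.2,0.2],
)

```text
time_s: 24.98
ee_pos: [0.6518, 0.157, 0.124]
orientation: [0.004, -3.141, 0.002]
contact_force: [-0.4, -0.4, -1.7]
opening: 0.395
grasp_force: 20.0
```

```bash
python3 plan.py 0.6535 0.158 0.038 0 5
```

```text
t 24.98 pos [0.6518 0.157  0.124 ] F [-0.4 -0.4 -1.7] open 34.8 gf 20.0
rows 5 angular [-0.003, -0.002, 0.006] offset [-0.018, 0.011, 0.86]
```

Call:
carry_out(
  angular=[
    [0,0,0],
    [0,0,0],
    [0,0,0],
    [0,0,0],
    [0,0,0],
    [0,0,0],
    [0,0,0],
    [0,0,0],
  ],
  offset=[
    [-0.05,0.03,0.9],
    [0,0,0.9],
    [0,0,0.9],
    [0,0,0.9],
    [0,0,0.45],
    [0,0,0.2],
    [0,0,0.05],
    [0,0,0],
  ],
  jaw=[0.2,0.2,0.2,0.2,0.2,0.2,0.2,0.2],
)

```text
time_s: 25.65
ee_pos: [0.6538, 0.1584, 0.0387]
orientation: [-0.004, 3.141, 0.0]
contact_force: [0.3, 0.5, -1.6]
opening: 0.395
grasp_force: 20.0
```

Call:
carry_out(
  angular=[
    [0,0,0],
    [0,0,0],
  ],
  offset=[
    [0,0,0.05],
    [0,0,0],
  ],
  jaw=[0.2,0.2],
)

```text
time_s: 25.82
ee_pos: [0.654, 0.1589, 0.038]
orientation: [-0.005, 3.14, 0.001]
contact_force: [-0.8, 0.1, -1.3]
opening: 0.396
grasp_force: 20.0
```

Call:
carry_out(
  angular=[
    [0,0,0],
    [0,0,0],
    [0,0,0],
  ],
  offset=[
    [0,0,0.08],
    [0,0,0],
    [0,0,0],
  ],
  jaw=[0.2,0.2,0.2],
)

```text
time_s: 26.07
ee_pos: [0.6543, 0.1585, 0.0367]
orientation: [-0.005, 3.14, 0.0]
contact_force: [-1.1, -1.2, 5.9]
opening: 0.391
grasp_force: 20.0
```

Call:
carry_out(
  angular=[
    [0,0,0],
    [0,0,0],
    [0,0,0],
    [0,0,0],
    [0,0,0],
    [0,0,0],
    [0,0,0],
    [0,0,0],
    [0,0,0],
    [0,0,0],
  ],
  offset=[
    [0,0,0],
    [0,0,0],
    [0,0,0],
    [0,0,-0.2],
    [0,0,-0.8],
    [0,0,-1],
    [0,0,-1],
    [0,0,-1],
    [0,0,-1],
    [0,0,-1],
  ],
  jaw=[0.5,0.5,0.5,0.5,0.5,0.5,0.5,0.5,0.5,0.5],
)

```text
time_s: 26.9
ee_pos: [0.6532, 0.1589, 0.1566]
orientation: [0.005, -3.141, -0.0]
contact_force: [0.7, 0.4, -0.3]
opening: 0.499
grasp_force: 0.0
```

Call:
carry_out(
  angular=[
    [0,0,0],
    [0,0,0],
    [0,0,0],
    [0,0,0],
    [0,0,0],
    [0,0,0],
    [0,0,0],
    [0,0,0],
    [0,0,0],
    [0,0,0],
  ],
  offset=[
    [0.8,0,-0.5],
    [0.8,0,-0.5],
    [0.8,0,-0.5],
    [0.8,0,-0.5],
    [0.8,0,-0.5],
    [0.8,0,0],
    [0.8,0,0],
    [0.8,0,0],
    [0.8,0,0],
    [0,0,0],
  ],
  jaw=[0.5,0.5,0.5,0.5,0.5,0.5,0.5,0.5,0.5,0.5],
)

```text
time_s: 27.73
ee_pos: [0.5067, 0.1585, 0.2056]
orientation: [0.007, -3.14, -0.0]
contact_force: [0.1, 0.4, -0.3]
opening: 0.503
grasp_force: 0.0
```

Run:
```python
from h import *
p,w=cloud('top');ps,ws=cloud('scene')
for y,d in((.158,35),(.083,28),(.0077,22),(-.0674,15)):
    r=d/2000;ax=.022+1.41*r
    for W in(w,ws):
        M=(abs(W[...,0]-.6525)<.062)&(abs(W[...,1]-y)<r)&(W[...,2]>ax)&(W[...,2]<ax+r+.006)
        P=W[M];s=np.polyfit(P[:,0],P[:,2],1)[0]
        print(d,np.round(fitcyl(P,r),4),'expected z',round(ax,4),'slope',round(np.degrees(np.arctan(s)),1))
cv2.imwrite('pics/s6.png',cv2.resize(ps[150:380,200:500],None,fx=2.5,fy=2.5))
```

```text
35 [0.6526 0.1574 0.0474 0.652  0.0999 0.002 ] expected z 0.0467 slope 0.0
35 [0.6536 0.158  0.0468 0.3873 0.1006 0.0024] expected z 0.0467 slope -1.7
28 [ 0.6519  0.0826  0.0663 -1.0443  0.0997  0.0047] expected z 0.0417 slope 0.3
28 [ 0.6537  0.0891  0.0654 -1.426   0.0995  0.0045] expected z 0.0417 slope -1.0
22 [ 0.6514  0.0066  0.057  -0.0739  0.0988  0.0037] expected z 0.0375 slope 0.1
22 [0.653  0.008  0.0378 0.2495 0.0993 0.0016] expected z 0.0375 slope -0.7
15 [ 0.6499 -0.0676  0.0335  0.2498  0.0982  0.0017] expected z 0.0326 slope 0.7
15 [ 0.6504 -0.0672  0.0331  0.1815  0.0995  0.0012] expected z 0.0326 slope -0.2
```

View pics/s6.png

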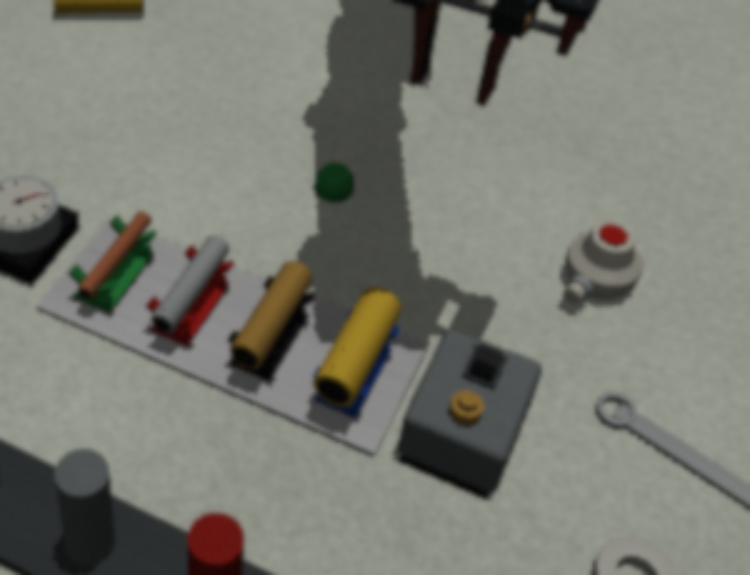

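All four pipes lie level in their rests, with yellow next to the pump at (360,345 in the crop), then brass, steel and copper towards the gauge. The regulator at (605,255) has not moved. The odd heights of about 66 mm and 57 mm in the output are the cylinder fit settling on the wrong side of the surface. The arm is clear of everything.

```bash
python3 -c "
from workcell import env
print(env.job_done())"
```

```text
the job is handed in; nothing more can be done
None
```

The job is handed in: the 35, 28, 22 and 15 mm pipes lie level in the blue, black, red and green rests from the pump to the gauge, each centred within about 3 mm, with the regulator untouched.

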